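# Shut the roof light of the drying case with the hook pole

## Robot

A 7-joint arm with a two-finger parallel gripper is mounted at the origin on a cart in front of the work surface, level with it; the furniture and walls round the work are solid. World frame = base frame: x ahead of the robot, y to its left, z up, the work surface at z = 0. Lengths are in m, angles in rad, forces in N, time in s.
With the tool pointing down it reaches from about 0.4 to 0.85 m from the base axis. Payload 6.9 kg.
Tool frame: the origin (TCP) lies on the centre line of the jaws, within the pads' length; the fingertips stand 11 mm ahead of it and the grasp point (between the pads) lies 8 mm behind it (r.tip_extent is the distance from the TCP to the fingertips, in m); z points along the fingers, y is the line along which they close (so a half turn about z gives the same grasp; the last joint's range is limited). The gripper opens to 85 mm and grips with 20 to 120 N. Pads are 22 mm wide; open, the fingers measure 114 mm over their backs; the gripper's body (76 mm by 85 mm) begins 54 mm behind the grasp point. The pads swing forward as they close: fully open they stand 13 mm farther back than shut.
Start: joints at [-1.091, 0.507, -0.238, 1.5, 0.126, 1.149, -0.155], TCP at [0.228, 0.582, 0.206] pointing down, gripper open.
Joint ranges: [-3.08, 3.08], [-0.24, 2.05], [-1.43, 1.35], [0, 2.5], [-1.52, 4.66], [0.17, 1.96], [-2.89, 2.89]. Speed limits (rad/s): [2.39, 2.39, 3.14, 3.14, 3.14, 3.14, 3.14].

## Interface

Orientations are given as a rotation vector (axis times angle).
In Python, from cell import r, vision, workorder gives the robot as it stands.
- The arm moves only by the tool step_arm, never from a script. Its argument "plan" is a list of rows, each a list of 3 entries, a list of its own where there are three numbers: the shift along the world's x, y, z in m, then the turn about the world's z in degrees, then the finger opening in m, from 0 to 0.0854. A call has 1 to 20 rows; each row is the pose to reach, as a shift and turn from the pose commanded when the call began; what a row does not reach only later rows make up. A row lasts 1/8 s, in which the tool goes at most 62.5 mm and 10.7 degrees, less where a joint would pass 70% of its speed; a pose out of reach is approached as far as the arm can. A call with a gripper value outside its range is refused whole. The fingers move at their own pace and stop on an object; "force" is the grip in N (left out, the last holds). Time passes only in rows, so rows that repeat a pose let the fingers close. It gives the time, the measured TCP pose, the force, the opening and the grip force at its end, in the units of the state.
- r.sense(): the state, without advancing time (a new reading comes with each control period).
- vision.capture(name): name is "scene" or "side" or "wrist"; returns the picture (420x560x3 uint8, red, green, blue); there is no depth.
- vision.camera_info(name): a dict with "vfov" (degrees; the focal length in pixels is half the picture's height over the tangent of half this angle, whatever the lens; pixels are square), "cx", "cy" (the principal point, pixels), "T" (4x4, takes a point from camera to world coordinates). Camera axes: x right, y down, z forward; pixel columns grow to the right and rows downward; lengths in m; the calibration is good to about 2 mm. The wrist camera is an equidistant fisheye: a pixel r from the principal point sees the ray r / f radians off the axis. A picture is of the moment at which its call begins: read the wrist's pose just before it. camera_info takes no time and is no camera call; for the wrist camera it gives the pose at the moment of the call.
- workorder.close_job(): hands the job in; it is judged then, once.
The state is a dict: "time_s": time; "joint_pos": joint angles; "joint_velocities": joint speeds; "effort": joint torques, N m; "ee_pos": TCP position; "eef_rot": TCP orientation; "ft_force": force on the tool from outside, world axes, zero at the start; "torque": the same for the moment, N m; "opening": finger opening in m; "finger_force": force on a finger pad.
Only numpy, scipy, OpenCV 4.12 (cv2) and the standard library are available. Lean on these libraries where they do the work, as an engineer would, in place of code of your own. Each camera call takes 0.05 s, during which the arm holds its last target. There are 200 camera calls.

## Task

The roof light of the drying case with the oiled houses is standing open. Take the hook pole (the one with the bent-down end, not the plain straight one) off its rests, drop its hook into the ring eye on the roof light and swing the roof light fully shut with the pole, never with the hand. Then lay the pole back on its own rests as it lay, hook hanging down, let go, and leave the other things where they stand.

Things in the scene. Friction and masses are not known exactly. Their poses are not given: they have to be found in the camera images.
- roof_light (a joint): Opening angle of the roof light, rad: 0 = shut (flat on the case), larger = open, front edge swung up and back about a level hinge. Starts at 0.75 to 1.0. The hinge is stiff: the panel stays at any angle where it is left; 1 to 2 N at the ring moves it (a pull toward the front at first, a push downward for the last part).
- drying_case: Fixed light-wood box with clear panes, 130 (x) x 140 (y) x 140 mm high, two oiled houses inside. Origin: centre of its underside; its own -x is its front, roughly to the robot. The roof light, a brown frame with clear pane, 130 x 140 x 10 mm, lies on top; hinge line along the case's y at x = +61, z = +140 mm.
- ring_eye (a point): Centre of the steel ring on the middle of the roof light's front edge: inner diameter 29, wire 5 mm. At angle q it is at x = 61 - 157 cos q - 6 sin q, y = 0, z = 140 + 157 sin q - 6 cos q (mm, case frame). The hole's axis is upright at q = 0.44, leans 32 degrees back at q = 1 and 25 forward when shut: an upright hook passes at every angle. Axes: the panel's (x to the hinge, z out of it).
- hook_pole_grip (a point): Centre of the hook pole, by its centre of mass (80 g), where to grip. It lies level on its rests, 74 mm above the table; x points to the hook end, z up. Brown wooden handle, 18 x 18 mm, from x = -110 to +90 mm; then a level steel rod, 8 mm thick, to x = +160, there bent straight down to a tip 54 mm below this point. 108 mm of handle are free between the rests.
- hook (a point): Middle of the bent-down hook finger (8 mm thick, upright): 160 mm ahead of hook_pole_grip in the pole's x and 25 mm below it. The tip is 29 mm below this point, the level rod's axis 25 mm above it.
- pole_rest_seat (a point): Where hook_pole_grip lies when the pole rests on its own rests: a fixed light-wood plank, 170 x 56 mm, with two notched uprights 60 mm before and behind this point, 12 mm thick, 87 mm high; x along the pole, towards the hook. Notch floor 65 mm above the table, 22 mm wide, flared to about 37 mm at the top.
- plain_pole_grip (a point): Centre of the other pole, equal to the hook pole but with a straight rod end and no hook, on equal rests of its own (uprights 87 mm high). Not to be used. The two rests change places.
- lidded_jar: Bystander: turned wooden jar, 47 mm wide, 73 mm high; origin at the centre of its underside.
- wooden_tower: Bystander: round wooden tower with a pointed roof, 51 mm wide, 99 mm high; origin at the centre of its underside.

How it is judged:
By the outcome, as a careful person would: the job done as asked, in the order asked, and still so for the second after the job is handed in, with the robot touching nothing.
It also fails if it takes over 61 s, if anything falls off the work surface, if the arm or the gripper's body presses on something with over 40 N, if the wrist force passes 120 N, or if a joint passes its speed limit or range.

## Working session

There is one attempt and no reset: what is moved stays moved. The work goes in short steps, Python scripts to look and compute and a tool call to move; the robot and the scene stay as the last step left them, time stands still between calls to the robot, and variables do not carry over. Pictures are saved under pics/ and viewed, at most 10 in all, crops included, and the job is handed in when it is done.

Besides the shell and the picture viewer there is one more tool, called after "Call:" as name(argument=value, ...) on one line, values as JSON. step_arm: Moves the arm, as the interface text tells. Its arguments: {"type":"object","properties":{"plan":{"type":"array","items":{"type":"array"}},"force":{"type":"number"}},"required":["plan"]}

```bash
mkdir -p pics; python3 - <<'E'
from cell import r, vision
import cv2
for n in ("scene","side"):
    im=vision.capture(n); cv2.imwrite(f"pics/{n}0.png",cv2.cvtColor(cv2.resize(im,(784,588),interpolation=cv2.INTER_CUBIC),cv2.COLOR_RGB2BGR))
    i=vision.camera_info(n); print(n,i)
s=r.sense(); print(s['time_s'],s['ee_pos'],s['eef_rot'],s['opening'])
E
```

```text
scene {'vfov': 52.186610438460505, 'cx': 282.8989741803133, 'cy': 213.93588578898348, 'T': array([[ 0.72269519, -0.44845128,  0.52593072,  0.05256484],
       [-0.6910592 , -0.48226677,  0.53838272, -0.45684581],
       [ 0.01220049, -0.75253586, -0.65843825,  0.78585842],
       [ 0.        ,  0.        ,  0.        ,  1.        ]])}
side {'vfov': 47.740371698257256, 'cx': 277.190404200023, 'cy': 210.0296123223209, 'T': array([[ 0.90833806, -0.2388843 ,  0.343302  ,  0.15754048],
       [-0.41805753, -0.5426197 ,  0.72855457, -0.92787357],
       [ 0.01224218, -0.80529383, -0.59274951,  0.95393077],
       [ 0.        ,  0.        ,  0.        ,  1.        ]])}
0.1 [0.22810635 0.58138292 0.2052538 ] [-5.83742406e-01 -3.08660575e+00  2.33544793e-03] 0.08518892074447004
```

View pics/scene0.png

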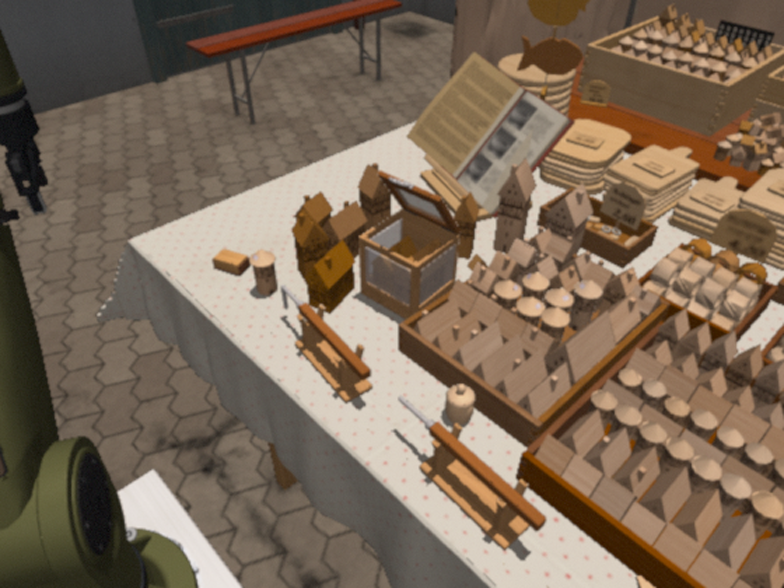

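View pics/side0.png

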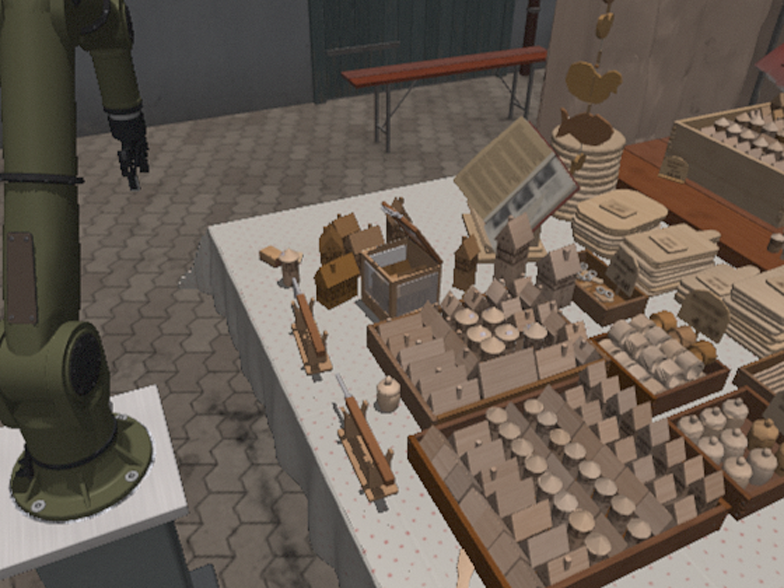

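The hook pole is the far one: scene pixels about (333,340), with its hook bent down at (285,295). The case is at (408,260) with the light standing open, and the plain pole is near (480,470). I'll crop in for precise pixels.

```bash
python3 - <<'E'
from cell import r, vision
import cv2, numpy as np
for n,(x0,y0,w,h,k) in {"scene":(190,120,150,165,3.6),"side":(180,130,150,140,4.2)}.items():
    im=vision.capture(n); cv2.imwrite(f"pics/{n}_full.png",im[:,:,::-1])
    c=cv2.resize(im[y0:y0+h,x0:x0+w],None,fx=k,fy=k,interpolation=cv2.INTER_CUBIC)[:,:,::-1].copy()
    for g in range(0,w,10):
        X=int(g*k); cv2.line(c,(X,0),(X,4 if g%50 else 12),(0,0,255),1)
        if g%20==0: cv2.putText(c,str(x0+g),(X,22),0,.35,(0,0,255),1)
    for g in range(0,h,10):
        Y=int(g*k); cv2.line(c,(0,Y),(5,Y),(0,0,255),1)
        if g%20==0: cv2.putText(c,str(y0+g),(6,Y+4),0,.35,(0,0,255),1)
    cv2.imwrite(f"pics/{n}_crop.png",c)
E
```

```text
(no output)
```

View pics/scene_crop.png

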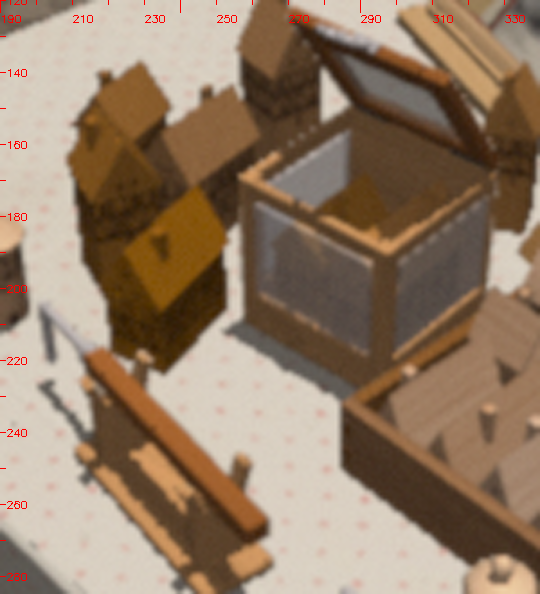

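View pics/side_crop.png

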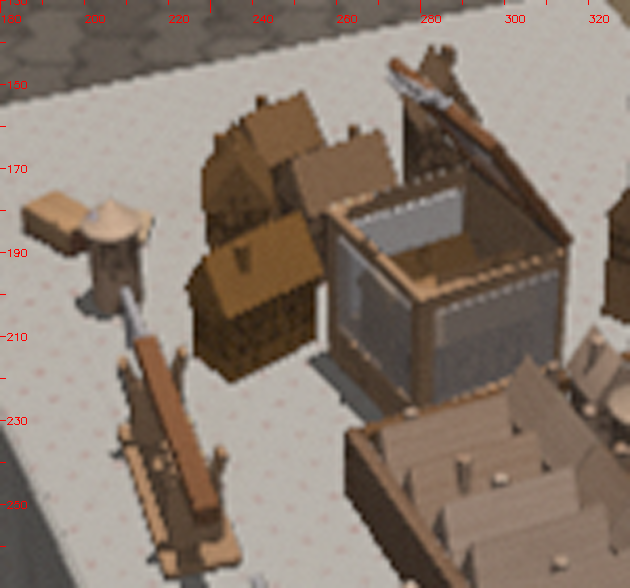

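The scene crop shows the case rim corners at crop pixels (243,176), (388,253) and (492,172). The light's free edge runs from (290,12) to (447,73) with the ring near (350,40). The pole handle runs from (98,352) to (258,530), with the bend at (45,308) and the tip at (50,360). Now I'll fit the model.

```bash
cat > m.py <<'E'
import numpy as np
from scipy.spatial.transform import Rotation as R
from scipy.optimize import least_squares
def proj(info,P,fish=False):
    P=np.atleast_2d(P); T=info['T']; c=(P-T[:3,3])@T[:3,:3]
    f=210/np.tan(np.radians(info['vfov']/2))
    if fish:
        th=np.arctan2(np.hypot(c[:,0],c[:,1]),c[:,2]); ph=np.arctan2(c[:,1],c[:,0])
        uv=f*th[:,None]*np.c_[np.cos(ph),np.sin(ph)]
    else: uv=f*c[:,:2]/c[:,2:]
    return uv+[info['cx'],info['cy']]
def W(p,yaw,P):
    P=np.atleast_2d(np.array(P,float))/1000; return P@R.from_euler('z',yaw).as_matrix().T+[p[0],p[1],p[2]]
def panel(q,P):
    P=np.atleast_2d(np.array(P,float)); c,s=np.cos(q),np.sin(q)
    return np.c_[61+P[:,0]*c+P[:,2]*s,P[:,1],140-P[:,0]*s+P[:,2]*c]
RING=[-157,0,-6]
E
python3 - <<'E'
from m import *; from cell import vision
I={n:vision.camera_info(n) for n in("scene","side")}
px=dict(scene=lambda a:np.array(a)/3.6+[190,120],side=lambda a:np.array(a)/4.2+[180,130])
caseP=[('scene',(-65,70,140),(243,176)),('scene',(-65,-70,140),(388,253)),('scene',(65,-70,140),(492,175)),('scene',(-65,70,0),(246,322)),
('side',(-65,70,140),(330,212)),('side',(-65,-70,140),(414,302)),('side',(65,-70,140),(568,247)),('side',(-65,70,0),(332,345))]
panP=[('scene',(-126,70,10),(290,12)),('scene',(-126,-70,10),(449,73)),('side',(-126,70,10),(391,60)),('side',(-126,-70,10),(492,135)),('scene',RING,(350,40)),('side',RING,(415,92))]
poleP=[('scene',(160,0,0),(44,307)),('scene',(160,0,-54),(50,360)),('scene',(-110,9,9),(247,531)),('scene',(-110,-9,9),(268,519)),('scene',(90,-9,9),(106,350)),('scene',(90,9,9),(90,356)),
('side',(90,9,9),(137,342)),('side',(90,-9,9),(156,338)),('side',(-110,9,9),(195,512)),('side',(-110,-9,9),(218,504)),('side',(160,0,0),(125,290))]
def fc(v):
    out=[]
    for n,P,u in caseP: out.append(proj(I[n],W((v[0],v[1],0),v[2],P))[0]-px[n](u))
    for n,P,u in panP: out.append((proj(I[n],W((v[0],v[1],0),v[2],panel(v[3],P)))[0]-px[n](u))*(0.5 if P==RING else 1))
    return np.ravel(out)
def fp(v): return np.ravel([proj(I[n],W((v[0],v[1],.074),v[2],P))[0]-px[n](u) for n,P,u in poleP])
s=least_squares(fc,[.6,.1,0,.9],loss='soft_l1'); print(s.x.round(4)); print(fc(s.x).reshape(-1,2).round(1).tolist())
t=min((least_squares(fp,[.45,.1,y],loss='soft_l1') for y in(0,1.5,3)),key=lambda s:s.cost); print(t.x.round(4)); print(fp(t.x).reshape(-1,2).round(1).tolist())
v=s.x; print('ring',W((v[0],v[1],0),v[2],panel(v[3],RING)).round(4),'shut',W((v[0],v[1],0),v[2],panel(0,RING)).round(4))
v=t.x; print('hook',W((v[0],v[1],.074),v[2],[160,0,-25]).round(4))
E
```

```text
[0.712  0.1861 0.0997 0.9501]
[[-2.0, -0.4], [-0.5, 0.2], [2.0, -1.1], [-1.3, -0.0], [-1.4, -1.5], [1.1, -0.8], [0.7, 0.4], [-1.4, 2.1], [0.3, -0.7], [0.5, 2.1], [0.9, -0.1], [1.2, 2.4], [-1.5, 0.1], [-1.0, -0.0]]
[0.4739 0.1322 1.4496]
[[0.2, -0.1], [0.8, 0.7], [0.1, 0.7], [1.1, 0.4], [-0.4, -1.5], [-2.4, -0.3], [-1.1, -1.1], [0.1, -1.1], [-0.5, -0.4], [0.4, 0.2], [0.4, 0.7]]
ring [[0.6769 0.1826 0.2642]] shut [[0.6164 0.1766 0.134 ]]
hook [[0.4932 0.2911 0.049 ]]
```

Call:
step_arm(plan=[[[0.246,-0.449,0.045],-75.5,0.06],[[0.246,-0.449,0.045],-75.5,0.06],[[0.246,-0.449,0.045],-75.5,0.06],[[0.246,-0.449,0.045],-75.5,0.06],[[0.246,-0.449,0.045],-75.5,0.06],[[0.246,-0.449,0.045],-75.5,0.06],[[0.246,-0.449,0.045],-75.5,0.06],[[0.246,-0.449,0.045],-75.5,0.06],[[0.246,-0.449,0.045],-75.5,0.06],[[0.246,-0.449,0.045],-75.5,0.06],[[0.246,-0.449,0.045],-75.5,0.06],[[0.246,-0.449,0.045],-75.5,0.06],[[0.246,-0.449,0.045],-75.5,0.06]])

```text
time_s: 1.82
ee_pos: [0.4738, 0.1339, 0.2509]
eef_rot: [-2.349, -2.086, 0.0]
ft_force: [0.2, -0.1, -0.6]
opening: 0.0602
finger_force: 0.0
```

```bash
python3 - <<'E'
from m import *; from cell import r,vision
import cv2, pickle
s=r.sense(); print(s['time_s'],s['ee_pos'],s['joint_pos'].round(2)); print(R.from_rotvec(s['eef_rot']).as_matrix().round(3))
i=vision.camera_info('wrist'); im=vision.capture('wrist'); pickle.dump((i,im),open('w1.pkl','wb')); print(i)
c=cv2.resize(im,(784,588),interpolation=cv2.INTER_CUBIC)[:,:,::-1].copy()
def poly(P,col):
    u=(proj(i,P,True)*1.4).astype(int); cv2.polylines(c,[u],False,col,1)
v=[.4739,.1322,.074]
poly(W(v,1.4496,[(-110,9,9),(90,9,9),(90,-9,9),(-110,-9,9),(-110,9,9)]),(0,0,255)); poly(W(v,1.4496,[(90,0,0),(160,0,0),(160,0,-54)]),(0,0,255))
p=(.712,.1861,0);y=.0997
poly(W(p,y,[(-65,70,140),(-65,-70,140),(65,-70,140),(65,70,140),(-65,70,140)]),(255,0,0))
poly(W(p,y,panel(.95,[(-126,70,10),(-126,-70,10),(4,-70,10),(4,70,10),(-126,70,10)])),(0,255,0))
t=np.linspace(0,6.3,20); poly(W(p,y,panel(.95,np.c_[-157+17*np.cos(t)*np.cos(.44),17*np.sin(t),-6+17*np.cos(t)*np.sin(.44)])),(0,255,0))
cv2.imwrite('pics/w1.png',c)
E
```

```text
1.825 [0.47381124 0.13386797 0.25087696] [-0.49  0.26  0.21  1.77 -0.06  1.12 -0.37]
[[ 0.118  0.993 -0.   ]
 [ 0.993 -0.118  0.   ]
 [ 0.    -0.    -1.   ]]
{'vfov': 65.70646984690485, 'cx': 278.6999211264794, 'cy': 208.81157863657583, 'T': array([[ 9.92836430e-01, -1.13158900e-01, -3.83521283e-02,
         4.83437854e-01],
       [-1.19481459e-01, -9.40457838e-01, -3.18218850e-01,
         2.16129267e-01],
       [-5.92644602e-05,  3.20521636e-01, -9.47241193e-01,
         4.18542106e-01],
       [ 0.00000000e+00,  0.00000000e+00,  0.00000000e+00,
         1.00000000e+00]])}
```

View pics/w1.png

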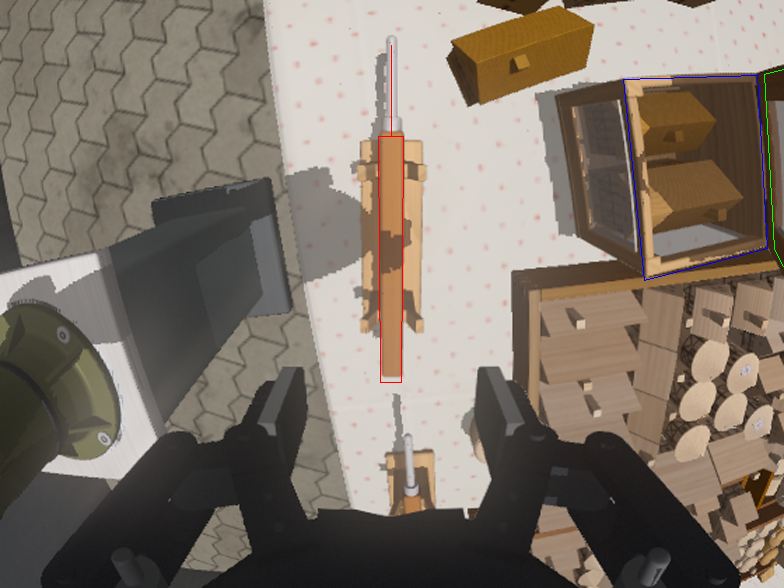

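The overlays match well. The pole is about 3 mm further along +y than the fit, and the case outline fits within a few pixels. Descending and gripping.

Call:
step_arm(plan=[[[0.0,0.001,-0.06],0,0.06],[[0.0,0.001,-0.12],0,0.06],[[0.0,0.001,-0.16],0,0.06],[[0.0,0.001,-0.18],0,0.06],[[0.0,0.001,-0.185],0,0.06],[[0.0,0.001,-0.185],0,0.06],[[0.0,0.001,-0.185],0,0.0],[[0.0,0.001,-0.185],0,0.0],[[0.0,0.001,-0.185],0,0.0],[[0.0,0.001,-0.185],0,0.0],[[0.0,0.001,-0.185],0,0.0],[[0.0,0.001,-0.185],0,0.0]], force=100)

```text
time_s: 3.38
ee_pos: [0.4742, 0.1338, 0.066]
eef_rot: [-2.351, -2.083, 0.0]
ft_force: [0.2, -0.5, -0.1]
opening: 0.0002
finger_force: 0.0
```

The jaws closed with nothing between them, so I'll look.

```bash
python3 - <<'E'
from cell import r, vision
import cv2, numpy as np
a=vision.capture('wrist'); b=vision.capture('scene'); s=vision.capture('side')
k=cv2.INTER_CUBIC
A=cv2.resize(a,(520,390),interpolation=k)
B=cv2.resize(b[150:290,170:310],(280,280),interpolation=k); S=cv2.resize(s[170:310,160:300],(280,280),interpolation=k)
c=np.zeros((590,800,3),np.uint8); c[:390,:520]=A; c[:280,520:]=B; c[300:580,520:]=S
cv2.imwrite('pics/g1.png',c[:,:,::-1])
print(r.sense()['opening'],r.sense()['ee_pos'])
E
```

```text
0.0002939740873385031 [0.47421436 0.13383618 0.06593915]
```

View pics/g1.png

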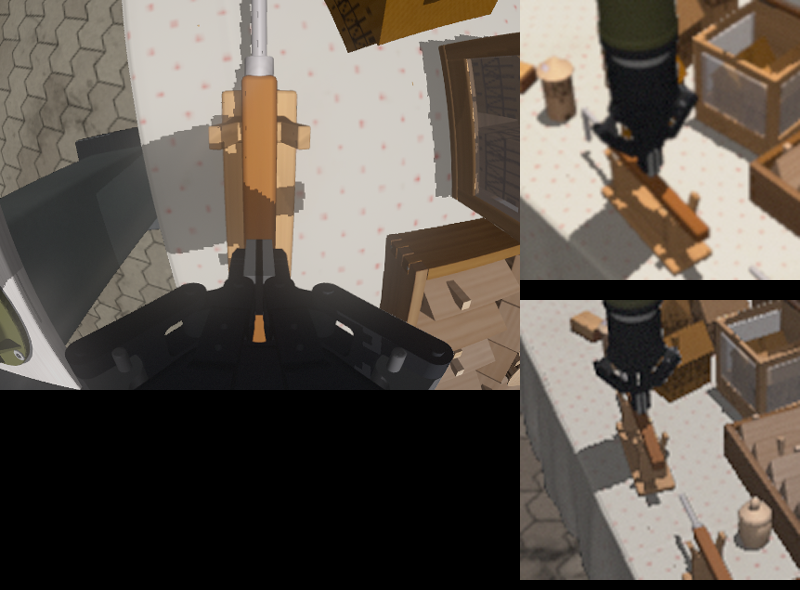

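```bash
python3 - <<'E'
from m import *
from cell import r, vision
import cv2
print(r.tip_extent)
s=r.sense(); p=s['ee_pos']; i=vision.camera_info('wrist'); im=vision.capture('wrist')
for z in (.04,.05,.055,.066,.074,.083,.09,.1): print(z,proj(i,[p[0],p[1],z],True).round(0),[proj(vision.camera_info(n),[p[0],p[1],z]).round(0).tolist() for n in('scene','side')])
print(s['ft_force'],s['torque'],s['finger_force'])
a=im[230:400,210:350]; b=vision.capture('scene')[170:260,200:280]; d=vision.capture('side')[195:265,190:250]
k=cv2.INTER_CUBIC
c=np.zeros((590,800,3),np.uint8); c[:510,:420]=cv2.resize(a,(420,510),interpolation=k); c[:315,425:705]=cv2.resize(b,(280,315),interpolation=k); c[320:565,425:635]=cv2.resize(d,(210,245),interpolation=k)
cv2.imwrite('pics/g2.png',c[:,:,::-1])
E
```

```text
0.011
0.04 [[279. 234.]] [[[236.0, 250.0]], [[221.0, 238.0]]]
0.05 [[279. 240.]] [[[236.0, 247.0]], [[221.0, 236.0]]]
0.055 [[279. 244.]] [[[236.0, 246.0]], [[221.0, 234.0]]]
0.066 [[279. 252.]] [[[235.0, 243.0]], [[221.0, 231.0]]]
0.074 [[279. 258.]] [[[235.0, 240.0]], [[221.0, 229.0]]]
0.083 [[279. 266.]] [[[235.0, 237.0]], [[221.0, 227.0]]]
0.09 [[279. 273.]] [[[235.0, 235.0]], [[220.0, 225.0]]]
0.1 [[279. 283.]] [[[235.0, 232.0]], [[220.0, 222.0]]]
[-0.05216581 -0.46494847 -0.28687608] [0.00505352 0.00427931 0.00538177] 0.0
```

View pics/g2.png

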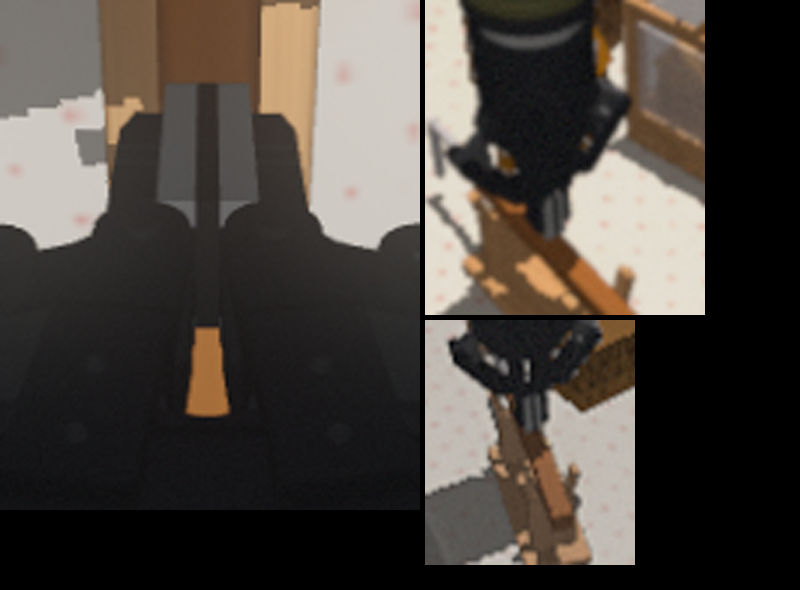

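All three views put the fingertips at about z = 0.083, on top of the handle and roughly 28 mm higher than the tool data says. I'll open, go 26 mm lower and close again.

Call:
step_arm(plan=[[[0.0,0.0,0.01],0,0.06],[[0.0,0.0,0.01],0,0.06],[[0.0,0.0,0.01],0,0.06],[[0.0,0.0,0.0],0,0.06],[[0.0,0.0,-0.012],0,0.06],[[0.0,0.0,-0.02],0,0.06],[[0.0,0.0,-0.026],0,0.06],[[0.0,0.0,-0.026],0,0.06],[[0.0,0.0,-0.026],0,0.0],[[0.0,0.0,-0.026],0,0.0],[[0.0,0.0,-0.026],0,0.0],[[0.0,0.0,-0.026],0,0.0],[[0.0,0.0,-0.026],0,0.0]], force=100)

```text
time_s: 5.3
ee_pos: [0.4745, 0.1339, 0.0407]
eef_rot: [2.351, 2.083, 0.001]
ft_force: [-0.7, -0.8, 5.2]
opening: 0.0155
finger_force: 98.1
```

Gripped: 98 N at 15.5 mm. I'll lift, then turn toward the case.

Call:
step_arm(plan=[[[0.0,0.0,0.02],0,0.0],[[0.0,0.0,0.05],0,0.0],[[0.0,0.0,0.1],0,0.0],[[0.0,0.0,0.15],0,0.0],[[0.0,0.0,0.2],0,0.0],[[0.0,0.0,0.25],0,0.0],[[0.0,0.0,0.275],0,0.0],[[0.0,0.0,0.275],-9,0.0],[[0.0,0.0,0.275],-18,0.0],[[0.0,0.0,0.275],-27,0.0],[[0.0,0.0,0.275],-36,0.0],[[0.0,0.0,0.275],-45,0.0],[[0.0,0.0,0.275],-54,0.0],[[0.0,0.0,0.275],-63,0.0],[[0.0,0.0,0.275],-71,0.0],[[0.0,0.0,0.275],-77.3,0.0],[[0.0,0.0,0.275],-77.3,0.0],[[0.0,0.0,0.275],-77.3,0.0]])

```text
time_s: 7.55
ee_pos: [0.4741, 0.1338, 0.315]
eef_rot: [-3.137, -0.162, 0.0]
ft_force: [-0.0, 0.2, -0.7]
opening: 0.0155
finger_force: 97.8
```

```bash
python3 - <<'E'
from m import *; from cell import r,vision
import cv2, pickle
s=r.sense(); print(s['time_s'],s['ee_pos'],s['joint_pos'].round(2),s['opening'],s['ft_force']); Rm=R.from_rotvec(s['eef_rot']).as_matrix(); print(Rm.round(3))
p=s['ee_pos']; yaw=np.arctan2(Rm[1,0],Rm[0,0]); print(yaw)
D={}
for n in('wrist','scene','side'): D[n]=(vision.camera_info(n),vision.capture(n))
pickle.dump(D,open('d2.pkl','wb'))
def draw(n,box,k):
    i,im=D[n]; x0,y0,w,h=box
    c=cv2.resize(im[y0:y0+h,x0:x0+w],None,fx=k,fy=k,interpolation=cv2.INTER_CUBIC)[:,:,::-1].copy()
    def poly(P,col): cv2.polylines(c,[((proj(i,P,n=='wrist')-[x0,y0])*k).astype(int)],False,col,1)
    v=[p[0],p[1],p[2]+.033]
    poly(W(v,yaw,[(90,0,0),(160,0,0),(160,0,-54)]),(0,0,255))
    poly(W(v,yaw,[(-110,9,9),(90,9,9),(90,-9,9),(-110,-9,9),(-110,9,9)]),(0,0,255))
    t=np.linspace(0,6.3,20); poly(W((.712,.1861,0),.0997,panel(.95,np.c_[-157+17*np.cos(t)*np.cos(.44),17*np.sin(t),-6-17*np.cos(t)*np.sin(.44)])),(0,255,0))
    return c
c=np.zeros((590,800,3),np.uint8)
for n,box,k,o in(('wrist',(180,0,260,210),1.9,(0,0)),('scene',(170,90,140,105),2.1,(500,0)),('side',(170,90,140,110),2.1,(500,230)),('scene',(250,90,75,60),4,(0,345+60-60)),('side',(250,110,75,60),4,(310,345+120))):
    a=draw(n,box,k); o=(o[0],o[1]+(60 if o[1]==345 else 0)); h=min(a.shape[0],590-o[1]); w=min(a.shape[1],800-o[0]); c[o[1]:o[1]+h,o[0]:o[0]+w]=a[:h,:w]
cv2.imwrite('pics/h1.png',c)
E
```

```text
7.55 [0.47408402 0.13382269 0.31500339] [-0.67  0.24  0.46  1.64 -0.11  1.28 -1.66] 0.01550534755966979 [-0.01429015  0.15760164 -0.66947401]
[[ 0.995  0.103 -0.   ]
 [ 0.103 -0.995  0.   ]
 [-0.    -0.    -1.   ]]
0.10336960518889515
```

View pics/h1.png

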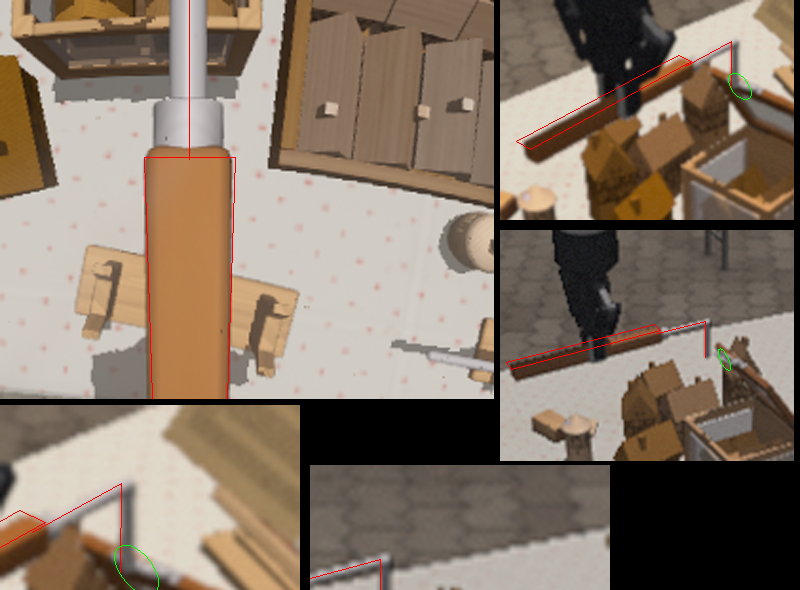

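The pole hangs a few mm lower and further forward than predicted, with a slight pitch. I'll move it over the ring so the wrist camera sees ring and hook together.

Call:
step_arm(plan=[[[0.0,0.0,0.045],0,0.0],[[0.033,0.016,0.045],0,0.0],[[0.066,0.033,0.045],0,0.0],[[0.066,0.033,0.045],0,0.0],[[0.066,0.033,0.045],0,0.0]])

```text
time_s: 8.32
ee_pos: [0.5399, 0.1662, 0.3597]
eef_rot: [3.137, 0.158, -0.001]
ft_force: [-0.2, -0.3, -1.0]
opening: 0.0158
finger_force: 97.9
```

```bash
python3 - <<'E'
from m import *; from cell import r,vision
import cv2, pickle
s=r.sense(); print(s['time_s'],s['ee_pos']); Rm=R.from_rotvec(s['eef_rot']).as_matrix()
p=s['ee_pos']; yaw=np.arctan2(Rm[1,0],Rm[0,0])
D={}
for n in('wrist','scene','side'): D[n]=(vision.camera_info(n),vision.capture(n))
pickle.dump((p,yaw,D),open('d3.pkl','wb'))
c=np.zeros((590,800,3),np.uint8)
for n,(x0,y0,w,h),k,(X,Y) in(('wrist',(205,0,155,115),2.5,(0,0)),('scene',(195,80,120,90),3.3,(400,0)),('side',(195,95,120,88),3.3,(400,298)),('scene',(195,80,120,90),3.3,(0,295))):
    i,im=D[n]; a=cv2.resize(im[y0:y0+h,x0:x0+w],None,fx=k,fy=k,interpolation=cv2.INTER_CUBIC)[:,:,::-1].copy()
    if (X,Y)==(0,295):
        for P,col in((W((.712,.1861,0),.0997,panel(.95,[-157+17*np.cos(t)*np.cos(.44),17*np.sin(t),-6+17*np.cos(t)*np.sin(.44)])),(0,255,0)) for t in np.linspace(0,6,12)):
            cv2.circle(a,tuple(int(z) for z in ((proj(i,P)[0]-[x0,y0])*k)),1,col,-1)
    for g in range(0,w,10): cv2.line(a,(int(g*k),0),(int(g*k),8 if (x0+g)%50==0 else 3),(0,0,255),1)
    for g in range(0,h,10): cv2.line(a,(0,int(g*k)),(8 if (y0+g)%50==0 else 3,int(g*k)),(0,0,255),1)
    c[Y:Y+a.shape[0],X:X+a.shape[1]]=a[:590-Y,:800-X]
cv2.imwrite('pics/h2.png',c)
E
```

```text
8.325 [0.5398869  0.16620208 0.35966521]
```

View pics/h2.png

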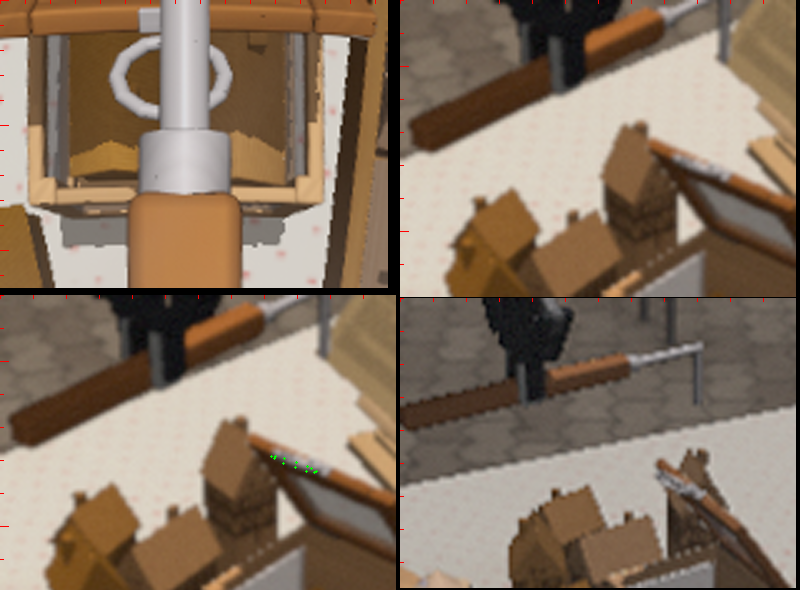

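In the wrist crop the ring's centre is at (171,75), left of the pole's line at 185. The scene and side views give the ring streaks and the hook tip, so I'll triangulate.

```bash
cat > tri.py <<'E'
from m import *; import pickle
p,yaw,D=pickle.load(open('d3.pkl','rb'))
sc=lambda a,b:(195+(a-400)/3.3,80+b/3.3); sd=lambda a,b:(195+(a-400)/3.3,95+(b-298)/3.3)
def tri(obs,x0=(.68,.18,.28)):
    f=lambda X:np.ravel([proj(D[n][0],X,n=='wrist')[0]-u for n,u in obs]); s=least_squares(f,x0); return s.x.round(4),f(s.x).round(1)
print('ring',tri([('wrist',(273.4,30.4)),('scene',sc(702,168)),('side',sd(680,483))]))
print('tip',tri([('scene',sc(724,62)),('side',sd(697,405))]))
poleP=[('scene',(160,0,-54),sc(724,62)),('side',(160,0,-54),sd(697,405)),('side',(160,0,0),sd(699,347)),('scene',(90,0,0),sc(662,24)),('side',(90,0,0),sd(630,365))]
def pw(v,P):
    P=np.array(P,float)/1000@R.from_euler('y',-v[2]).as_matrix().T+[v[0],0,v[1]]
    return P@R.from_euler('z',yaw).as_matrix().T+p
f=lambda v:np.ravel([proj(D[n][0],pw(v,P))[0]-u for n,P,u in poleP])
s=least_squares(f,[0,.03,0]); print(s.x.round(4),f(s.x).round(1)); print('pole tip',pw(s.x,(160,0,-54)).round(4),'hook',pw(s.x,(160,0,-25)).round(4))
# case lateral/q refit given ring
d=np.array(tri([('wrist',(273.4,30.4)),('scene',sc(702,168)),('side',sd(680,483))])[0])
c=R.from_euler('z',.0997).as_matrix().T@(d-[.712,.1861,0]); print('ring in case',c, 'q from z',[ (q,(140+157*np.sin(q)-6*np.cos(q)).round(1),(61-157*np.cos(q)-6*np.sin(q)).round(1)) for q in(.9,.95,1.)])
E
python3 tri.py
```

```text
ring (array([0.6817, 0.1845, 0.2625]), array([ 0.5, -0.8, -1.5,  0. , -1.8,  0.7]))
tip (array([0.6992, 0.1777, 0.3414]), array([ 0. ,  0.1,  0. , -0.1]))
[0.0054 0.0308 0.0048] [ 0.1  0.2  0.9  0.1  0.7  0.2 -1.5 -0.5 -0.2  0.1]
pole tip [0.7047 0.1828 0.3373] hook [0.7046 0.1828 0.3663]
ring in case [-0.03030879  0.00142385  0.2625    ] q from z [(0.9, np.float64(259.3), np.float64(-41.3)), (0.95, np.float64(264.2), np.float64(-35.2)), (1.0, np.float64(268.9), np.float64(-28.9))]
```

Call:
step_arm(plan=[[[-0.012,0.001,0.0],0,0.0],[[-0.0235,0.0015,0.0],0,0.0],[[-0.0235,0.0015,-0.03],0,0.0],[[-0.0235,0.0015,-0.055],0,0.0],[[-0.0235,0.0015,-0.055],0,0.0]])

```text
time_s: 9.1
ee_pos: [0.5149, 0.1684, 0.304]
eef_rot: [3.137, 0.159, -0.005]
ft_force: [-0.1, 0.1, -0.3]
opening: 0.0158
finger_force: 97.9
```

Call:
step_arm(plan=[[[0.0,0.0,-0.01],0,0.0],[[0.0,0.0,-0.02],0,0.0],[[0.0,0.0,-0.03],0,0.0],[[0.0,0.0,-0.03],0,0.0]])

```text
time_s: 9.6
ee_pos: [0.5163, 0.1682, 0.2741]
eef_rot: [3.137, 0.158, -0.002]
ft_force: [0.3, 0.3, -0.5]
opening: 0.0156
finger_force: 97.9
```

Call:
step_arm(plan=[[[0.0,0.0,-0.01],0,0.0],[[0.0,0.0,-0.02],0,0.0],[[0.0,0.0,-0.02],0,0.0]])

```text
time_s: 9.98
ee_pos: [0.5162, 0.1682, 0.2539]
eef_rot: [3.137, 0.158, -0.003]
ft_force: [1.1, 0.3, -0.1]
opening: 0.0156
finger_force: 97.9
```

Forces are small, and the +x push fits the hook sitting inside the ring. Pulling along the arc in stages.

Call:
step_arm(plan=[[[-0.0045,-0.0005,-0.0045],0,0.0],[[-0.009,-0.001,-0.009],0,0.0],[[-0.013,-0.0013,-0.0135],0,0.0],[[-0.0174,-0.0017,-0.018],0,0.0],[[-0.0174,-0.0017,-0.018],0,0.0]])

```text
time_s: 10.6
ee_pos: [0.4986, 0.1666, 0.2368]
eef_rot: [-3.138, -0.159, 0.001]
ft_force: [0.7, -0.0, 1.2]
opening: 0.0155
finger_force: 98.1
```

Call:
step_arm(plan=[[[-0.004,-0.0004,-0.005],0,0.0],[[-0.008,-0.0008,-0.0105],0,0.0],[[-0.015,-0.0015,-0.022],0,0.0],[[-0.015,-0.0015,-0.022],0,0.0]])

```text
time_s: 11.1
ee_pos: [0.4829, 0.165, 0.2137]
eef_rot: [3.137, 0.159, -0.004]
ft_force: [0.4, -0.7, -1.3]
opening: 0.016
finger_force: 98.0
```

```bash
python3 - <<'E'
from m import *; from cell import r,vision
import cv2, pickle
s=r.sense(); print(s['time_s'],s['ee_pos'],s['ft_force'],s['torque'])
c=np.zeros((590,800,3),np.uint8)
for n,(x0,y0,w,h),k,(X,Y) in(('wrist',(160,0,240,170),1.65,(0,0)),('scene',(195,80,150,112),2.6,(405,0)),('side',(195,95,150,112),2.6,(405,296)),('scene',(255,110,78,58),5,(0,295))):
    i=vision.camera_info(n);im=vision.capture(n); cv2.imwrite(f'pics/raw3_{n}.png',im[:,:,::-1])
    a=cv2.resize(im[y0:y0+h,x0:x0+w],None,fx=k,fy=k,interpolation=cv2.INTER_CUBIC)[:,:,::-1]
    c[Y:Y+a.shape[0],X:X+a.shape[1]]=a[:590-Y,:800-X]
cv2.imwrite('pics/h3.png',c)
E
```

```text
11.1 [0.48294923 0.16497353 0.21372416] [ 0.43585167 -0.7164759  -1.27481537] [-0.00327804 -0.03895796 -0.04400232]
```

I'll measure the light's angle numerically by comparing synthetic panel edges with the image.

```bash
cat > ang.py <<'E'
from m import *; import cv2
def angle(ims,infos):
    qs=np.arange(-.05,1.1,.025); tot=np.zeros(len(qs)); per=[]
    for im,i in zip(ims,infos):
        lab=cv2.cvtColor(cv2.GaussianBlur(im,(3,3),0),cv2.COLOR_RGB2LAB).astype(np.float32)
        sc=[]
        for q in qs:
            g=0
            for a,b in(((-126,70,10),(-126,-70,10)),((-126,-70,10),(-20,-70,10)),((-126,-70,0),(-20,-70,0)),((-126,70,10),(-40,70,10))):
                L=proj(i,W((.712,.1861,0),.0997,panel(q,np.linspace(a,b,60)))); d=L[-1]-L[0]; nn=np.array([-d[1],d[0]])/np.hypot(*d)
                S=[cv2.remap(lab,(L+o*nn)[:,0].astype(np.float32)[:,None],(L+o*nn)[:,1].astype(np.float32)[:,None],1)[:,0] for o in(-1.5,1.5)]
                g+=np.median(np.linalg.norm(S[0]-S[1],axis=1))
            sc.append(g)
        sc=np.array(sc)/max(sc); per.append(qs[np.argsort(sc)[::-1][:3]].round(3)); tot+=sc
    return qs[np.argsort(tot)[::-1][:4]].round(3),per
E
python3 - <<'E'
from ang import *; import pickle; from cell import vision
p,yaw,D=pickle.load(open('d3.pkl','rb'))
I=[vision.camera_info(n) for n in('scene','side')]
print(angle([D[n][1] for n in('scene','side')],I))
print(angle([cv2.imread(f'pics/raw3_{n}.png')[:,:,::-1].copy() for n in('scene','side')],I))
E
```

```text
(array([1.   , 0.975, 1.025, 0.925]), [array([1.   , 1.025, 0.925]), array([1.   , 0.975, 0.95 ])])
(array([0.7  , 0.675, 0.8  , 0.95 ]), [array([0.7  , 0.675, 0.95 ]), array([0.8  , 0.825, 0.7  ])])
```

The light went from about 0.98 to 0.70 rad, so it's hooked and following. Continuing.

Call:
step_arm(plan=[[[-0.0063,-0.0006,-0.012],0,0.0],[[-0.012,-0.0012,-0.024],0,0.0],[[-0.0168,-0.0017,-0.0375],0,0.0],[[-0.0208,-0.0021,-0.051],0,0.0],[[-0.0208,-0.0021,-0.051],0,0.0]])

```text
time_s: 11.92
ee_pos: [0.4621, 0.1627, 0.1626]
eef_rot: [3.137, 0.159, -0.004]
ft_force: [-0.6, 1.2, -0.7]
opening: 0.0157
finger_force: 98.0
```

Call:
step_arm(plan=[[[-0.003,-0.0003,-0.014],0,0.0],[[-0.0056,-0.0006,-0.028],0,0.0],[[-0.0068,-0.0007,-0.037],0,0.0],[[-0.0073,-0.0007,-0.0465],0,0.0],[[-0.0073,-0.0007,-0.0465],0,0.0]])

```text
time_s: 12.55
ee_pos: [0.456, 0.1622, 0.117]
eef_rot: [3.137, 0.158, -0.002]
ft_force: [-0.2, -0.3, -1.3]
opening: 0.0159
finger_force: 98.0
```

```bash
python3 - <<'E'
from ang import *; from cell import r,vision
s=r.sense(); print(s['time_s'],s['ee_pos'],s['ft_force'],s['torque'])
print(angle([vision.capture(n) for n in('scene','side')],[vision.camera_info(n) for n in('scene','side')]))
E
```

```text
12.55 [0.45596502 0.16221862 0.11698252] [-0.21641315 -0.28454006 -1.34956627] [0.02286496 0.02340825 0.02344511]
(array([0.075, 0.1  , 0.225, 0.2  ]), [array([0.95 , 0.975, 0.65 ]), array([0.225, 0.75 , 0.25 ])])
```

Call:
step_arm(plan=[[[0.0,0.0,-0.006],0,0.0],[[0.0,0.0,-0.012],0,0.0],[[0.0,0.0,-0.012],0,0.0]])

```text
time_s: 13.02
ee_pos: [0.456, 0.1623, 0.105]
eef_rot: [3.137, 0.158, -0.001]
ft_force: [1.3, -0.6, -1.0]
opening: 0.0157
finger_force: 98.1
```

Call:
step_arm(plan=[[[0.0,0.0,-0.003],0,0.0],[[0.0,0.0,-0.006],0,0.0],[[0.0,0.0,-0.006],0,0.0]])

```text
time_s: 13.4
ee_pos: [0.4564, 0.1623, 0.0994]
eef_rot: [-3.138, -0.158, -0.0]
ft_force: [0.3, 0.4, -0.0]
opening: 0.0155
finger_force: 98.1
```

Call:
step_arm(plan=[[[0.0,0.0,-0.002],0,0.0],[[0.0,0.0,-0.004],0,0.0],[[0.0,0.0,-0.004],0,0.0]])

```text
time_s: 13.78
ee_pos: [0.4565, 0.1624, 0.0957]
eef_rot: [-3.137, -0.158, -0.001]
ft_force: [-2.2, -0.8, 5.8]
opening: 0.0161
finger_force: 98.8
```

```bash
python3 - <<'E'
from ang import *; from cell import r,vision
s=r.sense(); print(s['time_s'],s['ee_pos'],s['ft_force'],s['torque'])
i=vision.camera_info('wrist')
c=np.zeros((590,800,3),np.uint8)
for n,(x0,y0,w,h),k,(X,Y) in(('wrist',(150,0,260,150),1.5,(0,0)),('scene',(225,120,110,82),3.6,(400,0)),('side',(235,140,110,80),3.6,(400,300)),('wrist',(215,0,120,90),3.2,(0,290))):
    i=vision.camera_info(n);im=vision.capture(n); cv2.imwrite(f'pics/raw4_{n}.png',im[:,:,::-1])
    a=cv2.resize(im[y0:y0+h,x0:x0+w],None,fx=k,fy=k,interpolation=cv2.INTER_CUBIC)[:,:,::-1]
    c[Y:Y+a.shape[0],X:X+a.shape[1]]=a[:590-Y,:800-X]
cv2.imwrite('pics/h4.png',c)
E
```

```text
13.775 [0.45646153 0.16241353 0.09571879] [-2.15482848 -0.78513203  5.81796198] [ 0.01106908 -0.33805367 -0.04642236]
```

View pics/h4.png

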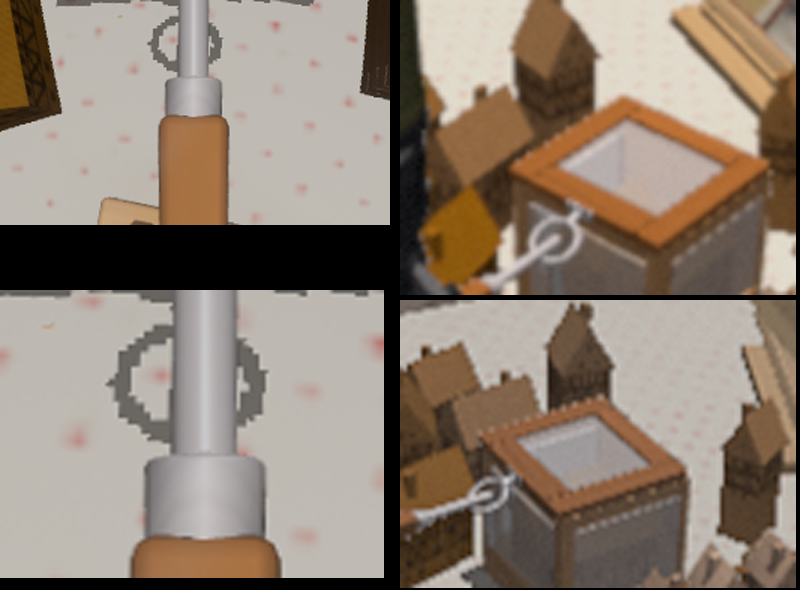

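The light looks flat on the case in both views, and the force rose against a hard stop. Lifting the hook out straight up.

Call:
step_arm(plan=[[[0.0,0.0,0.004],0,0.0],[[0.0,0.0,0.008],0,0.0],[[0.0,0.0,0.008],0,0.0]])

```text
time_s: 14.35
ee_pos: [0.4561, 0.1624, 0.1036]
eef_rot: [-3.138, -0.159, 0.0]
ft_force: [-0.6, -0.0, -1.2]
opening: 0.0156
finger_force: 98.0
```

Call:
step_arm(plan=[[[0.0,0.0,0.01],0,0.0],[[0.0,0.0,0.02],0,0.0],[[0.0,0.0,0.02],0,0.0]])

```text
time_s: 14.72
ee_pos: [0.4569, 0.1625, 0.1245]
eef_rot: [-3.137, -0.158, -0.003]
ft_force: [0.7, -0.9, -1.1]
opening: 0.0155
finger_force: 98.0
```

Call:
step_arm(plan=[[[0.0,0.0,0.01],0,0.0],[[0.0,0.0,0.02],0,0.0],[[0.0,0.0,0.035],0,0.0],[[0.0,0.0,0.05],0,0.0],[[0.0,0.0,0.08],0,0.0],[[0.0,0.0,0.12],0,0.0],[[0.0,0.0,0.16],0,0.0],[[0.0,0.0,0.19],0,0.0],[[0.0,0.0,0.19],0,0.0]])

```text
time_s: 15.85
ee_pos: [0.4573, 0.1624, 0.316]
eef_rot: [-3.136, -0.158, -0.007]
ft_force: [0.3, -0.2, -1.3]
opening: 0.0155
finger_force: 98.0
```

```bash
python3 - <<'E'
from ang import *; from cell import r,vision
s=r.sense(); print(s['time_s'],s['ee_pos'],s['eef_rot'],s['ft_force'])
I=[vision.camera_info(n) for n in('scene','side')]; ims=[vision.capture(n) for n in('scene','side')]
# image change of the case-top region against the shut, pressed picture
for n,im,i in zip(('scene','side'),ims,I):
    cv2.imwrite(f'pics/raw5_{n}.png',im[:,:,::-1]); old=cv2.imread(f'pics/raw4_{n}.png')[:,:,::-1]
    P=proj(i,W((.712,.1861,0),.0997,[(-65,70,150),(-65,-70,150),(65,-70,150),(65,70,150)])); m=np.zeros(im.shape[:2],np.uint8); cv2.fillPoly(m,[P.astype(int)],1); m=cv2.dilate(m,np.ones((7,7)))
    d=np.abs(im.astype(int)-old).max(2); print(n,'mean diff',d[m>0].mean().round(2),'n>40',(d[m>0]>40).sum(),'of',m.sum())
    g0,g1=[cv2.GaussianBlur(cv2.cvtColor(a.copy(),cv2.COLOR_RGB2GRAY),(0,0),1).astype(np.float32)*m for a in(old,im)]
    x,y,w,h=cv2.boundingRect(m); print(cv2.phaseCorrelate(g0[y:y+h,x:x+w],g1[y:y+h,x:x+w]))
E
```

```text
15.85 [0.45730294 0.16235663 0.31598892] [-3.13576595 -0.15791835 -0.00688424] [ 0.25682552 -0.22748005 -1.32172731]
scene mean diff 5.17 n>40 0 of 2377
((0.48388771685043963, -0.013422109713708608), 0.9930131399484329)
side mean diff 4.06 n>40 0 of 1700
((0.017643309419995035, 0.011399095798754644), 1.0015214875340461)
```

The lid hasn't moved since it was pressed, and the pole hasn't shifted in the grip. Turning back over the rests.

Call:
step_arm(plan=[[[0.018,-0.0285,0.0],9,0.0],[[0.018,-0.0285,0.0],18,0.0],[[0.018,-0.0285,0.0],27,0.0],[[0.018,-0.0285,0.0],36,0.0],[[0.018,-0.0285,0.0],45,0.0],[[0.018,-0.0285,0.0],54,0.0],[[0.018,-0.0285,0.0],63,0.0],[[0.018,-0.0285,0.0],71,0.0],[[0.018,-0.0285,0.0],77.3,0.0],[[0.018,-0.0285,-0.05],77.3,0.0],[[0.018,-0.0285,-0.1],77.3,0.0],[[0.018,-0.0285,-0.15],77.3,0.0],[[0.018,-0.0285,-0.19],77.3,0.0],[[0.018,-0.0285,-0.21],77.3,0.0],[[0.018,-0.0285,-0.21],77.3,0.0],[[0.018,-0.0285,-0.21],77.3,0.0]])

```text
time_s: 17.95
ee_pos: [0.4743, 0.1338, 0.1038]
eef_rot: [2.352, 2.083, -0.0]
ft_force: [-0.3, 0.6, -1.1]
opening: 0.0158
finger_force: 98.1
```

```bash
python3 - <<'E'
from ang import *; from cell import r,vision
import pickle
s=r.sense(); print(s['time_s'],s['ee_pos'],s['ft_force']); Rm=R.from_rotvec(s['eef_rot']).as_matrix(); print(np.degrees(np.arctan2(Rm[1,0],Rm[0,0])))
I=[vision.camera_info(n) for n in('scene','side')]
print(angle([vision.capture(n) for n in('scene','side')],I))
E
```

```text
17.95 [0.47433862 0.13375641 0.103771  ] [-0.28175832  0.64335615 -1.12795384]
83.07243112623155
(array([-0.025,  0.   , -0.05 ,  0.15 ]), [array([0.95 , 0.975, 0.65 ]), array([ 0.175, -0.025,  0.775])])
```

Pose matches the grasp pose and the lid reads about 0. Lowering into the notches.

Call:
step_arm(plan=[[[0.0,0.0,-0.015],0,0.0],[[0.0,0.0,-0.03],0,0.0],[[0.0,0.0,-0.042],0,0.0],[[0.0,0.0,-0.052],0,0.0],[[0.0,0.0,-0.058],0,0.0],[[0.0,0.0,-0.061],0,0.0],[[0.0,0.0,-0.061],0,0.0]])

```text
time_s: 18.92
ee_pos: [0.4743, 0.1338, 0.0425]
eef_rot: [-2.351, -2.083, 0.0]
ft_force: [0.8, 0.6, -1.0]
opening: 0.0159
finger_force: 98.1
```

Call:
step_arm(plan=[[[0.0,0.0,-0.001],0,0.0],[[0.0,0.0,-0.002],0,0.0],[[0.0,0.0,-0.002],0,0.0],[[0.0,0.0,-0.002],0,0.0]])

```text
time_s: 19.42
ee_pos: [0.4744, 0.1339, 0.0407]
eef_rot: [2.351, 2.083, 0.001]
ft_force: [-0.0, -1.0, 2.4]
opening: 0.0155
finger_force: 98.5
```

The pole is resting. Release, then rise straight up.

Call:
step_arm(plan=[[[0.0,0.0,0.0],0,0.025],[[0.0,0.0,0.0],0,0.04],[[0.0,0.0,0.0],0,0.055],[[0.0,0.0,0.0],0,0.06],[[0.0,0.0,0.0],0,0.06],[[0.0,0.0,0.015],0,0.06],[[0.0,0.0,0.04],0,0.06],[[0.0,0.0,0.08],0,0.06],[[0.0,0.0,0.13],0,0.06],[[0.0,0.0,0.18],0,0.06],[[0.0,0.0,0.21],0,0.06],[[0.0,0.0,0.21],0,0.06],[[0.0,0.0,0.21],0,0.06]], force=40)

```text
time_s: 21.05
ee_pos: [0.4737, 0.1338, 0.2497]
eef_rot: [-2.351, -2.083, 0.002]
ft_force: [0.4, -0.6, -0.5]
opening: 0.06
finger_force: 0.0
```

```bash
python3 - <<'E'
from ang import *; from cell import r,vision
import pickle
s=r.sense(); print(s['time_s'],s['ee_pos'],s['ft_force'],s['opening'])
i0,old=pickle.load(open('w1.pkl','rb')); i=vision.camera_info('wrist'); im=vision.capture('wrist')
print(np.abs(i['T']-i0['T']).max().round(4))
x0,y0,x1,y1=250,15,310,285
a=old[y0:y1,x0:x1]; res=cv2.matchTemplate(im,old[30:110,262:300],cv2.TM_CCOEFF_NORMED); _,m,_,l=cv2.minMaxLoc(res); print('hook/rod patch',m,l,'was (262,30)')
res=cv2.matchTemplate(im,old[225:290,262:300],cv2.TM_CCOEFF_NORMED); _,m,_,l=cv2.minMaxLoc(res); print('rear end patch',m,l,'was (262,225)')
for n,nn in(('scene','scene_full'),('side','side_full')):
    A=cv2.imread(f'pics/{nn}.png')[:,:,::-1].astype(int); B=vision.capture(n).astype(int); d=(np.abs(A-B).max(2)>50); print(n,'changed px columns/rows:')
    k,lab,st,ce=cv2.connectedComponentsWithStats(cv2.morphologyEx(d.astype(np.uint8),cv2.MORPH_OPEN,np.ones((2,2))))
    print([tuple(x) for x in st[1:] if x[4]>8])
E
```

```text
21.05 [0.47367523 0.13376064 0.24970643] [ 0.39559934 -0.63232991 -0.49790206] 0.059957660881052914
0.0018
hook/rod patch 0.9846523404121399 (262, 30) was (262,30)
rear end patch 0.9898108839988708 (262, 225) was (262,225)
scene changed px columns/rows:
[(np.int32(193), np.int32(4), np.int32(55), np.int32(23), np.int32(548)), (np.int32(191), np.int32(25), np.int32(69), np.int32(150), np.int32(5964)), (np.int32(0), np.int32(30), np.int32(2), np.int32(5), np.int32(10)), (np.int32(3), np.int32(33), np.int32(4), np.int32(7), np.int32(16)), (np.int32(0), np.int32(78), np.int32(5), np.int32(4), np.int32(17)), (np.int32(8), np.int32(83), np.int32(27), np.int32(71), np.int32(1036)), (np.int32(0), np.int32(104), np.int32(56), np.int32(212), np.int32(2697)), (np.int32(257), np.int32(123), np.int32(71), np.int32(71), np.int32(2305)), (np.int32(262), np.int32(184), np.int32(3), np.int32(9), np.int32(19)), (np.int32(267), np.int32(224), np.int32(7), np.int32(5), np.int32(21)), (np.int32(231), np.int32(235), np.int32(9), np.int32(9), np.int32(45)), (np.int32(237), np.int32(256), np.int32(5), np.in
[... 2102 characters left out ...]
t32(199), np.int32(5), np.int32(3), np.int32(13)), (np.int32(0), np.int32(207), np.int32(3), np.int32(14), np.int32(31)), (np.int32(259), np.int32(225), np.int32(4), np.int32(7), np.int32(16)), (np.int32(219), np.int32(226), np.int32(6), np.int32(5), np.int32(24)), (np.int32(62), np.int32(231), np.int32(11), np.int32(17), np.int32(108)), (np.int32(189), np.int32(241), np.int32(29), np.int32(25), np.int32(440)), (np.int32(40), np.int32(259), np.int32(3), np.int32(3), np.int32(9)), (np.int32(79), np.int32(280), np.int32(40), np.int32(24), np.int32(576)), (np.int32(0), np.int32(288), np.int32(10), np.int32(9), np.int32(53)), (np.int32(0), np.int32(298), np.int32(14), np.int32(9), np.int32(81))]
```

The pole lies back on its rests to the pixel, hook down and released. The lid is shut and nothing else has moved.

```bash
python3 -c "
from cell import workorder
print(workorder.close_job())"
```

```text
the job is handed in; nothing more can be done
None
```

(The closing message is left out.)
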